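# Step the bench load box to its orange setting, with the load switched off meanwhile

## Robot

A 6-joint arm with a two-finger parallel gripper is mounted at the origin on a cart in front of the work surface, level with it; the furniture and walls round the work are solid. World frame = base frame: x ahead of the robot, y to its left, z up, the work surface at z = 0. Lengths are in m, angles in rad, forces in N, time in s.
With the tool pointing down it reaches from about 0.275 to 0.825 m from the base axis. Payload 4.9 kg.
Tool frame: the origin (TCP) lies at the very end of the fingers, on their centre line; the grasp point (between the pads) lies 19 mm behind it (ctrl.pinch_z is the distance from the TCP to the grasp point, in m); z points along the fingers, x is the direction in which the jaws open and shut, and the axes are right-handed (so a half turn about z gives the same grasp; the last joint's range is limited). The gripper opens to 85 mm and grips with 20 to 120 N. Pads are 22 mm wide; open, the fingers measure 114 mm over their backs; the gripper's body (76 mm by 85 mm) begins 54 mm behind the grasp point. The pads swing forward as they close: fully open they stand 13 mm farther back than shut.
Start: joints at [1.015, 0.326, -0.193, 1.052, 0, 1.437], TCP at [0.225, 0.502, 0.231] pointing down, gripper open.
Joint ranges: [-2.65, 2.65], [-0.97, 1.79], [-1.3, 1.35], [-1.93, 2.1], [-1.47, 1.37], [-3.14, 3.14]. Speed limits (rad/s): [2.57, 2.57, 3.14, 3.14, 3.14, 3.14].

## Interface

Orientations are given as [roll, pitch, yaw] about the fixed x, y, z axes, in that order (R = Rz(yaw) Ry(pitch) Rx(roll)).
In Python, from cell import ctrl gives the robot as it stands. The module is installed in compiled form; this text tells all that it offers.
- The arm moves only by the tool jog_arm, never from a script. Its argument "series" is one flat list of numbers, 4 for each row, row after row: the shift along the tool's x, y, z in mm, then the turn about the tool's z in rad. In form: [x, y, z, spin, x, y, z, spin, ...]. A call has 1 to 10 rows; each row is the pose to reach, as a shift and turn from the pose measured when the call began, along the tool's axes at that moment; what a row does not reach only later rows make up. A row lasts 1/10 s, in which the tool goes at most 50 mm and 8.59 degrees, less where a joint would pass 70% of its speed; a pose out of reach is approached as far as the arm can. A call with a gripper value outside its range is refused whole. "fingers" is the closure in counts, from 0 (fully open) to 255 (shut), set as the call begins (left out, the last holds). The fingers move at their own pace and stop on an object; "grip_force" is the grip in N (left out, the last holds). Time passes only in rows, so rows that repeat a pose let the fingers close. It gives the time, the measured TCP pose, the force and the opening at its end, in the units of the state.
- ctrl.state(): the state, without advancing time (a new reading comes with each control period).
- ctrl.camera(name): name is "scene" or "top"; returns (picture, depth): 400x640x3 uint8, blue, green, red; 400x640 float32, m along the optical axis (not along the pixel's ray), 0 where there is no reading.
- ctrl.camera_model(name): a dict with "vertical_fov" (degrees; the focal length in pixels is half the picture's height over the tangent of half this angle, whatever the lens; pixels are square), "cx", "cy" (the principal point, pixels), "extrinsics" (4x4, takes a point from camera to world coordinates). Camera axes: x right, y down, z forward; pixel columns grow to the right and rows downward; lengths in m; the calibration is good to about 2 mm. A picture is of the moment at which its call begins. camera_model takes no time and is no camera call.
- ctrl.hand_in(): hands the job in, once; it reports no verdict.
The state is a dict: "t": time; "joint_pos": joint angles; "qvel": joint speeds; "joint_efforts": joint torques, N m; "position": TCP position; "eef_rot": TCP orientation; "ft_force": force on the tool from outside, world axes, zero at the start; "torque": the same for the moment, N m; "width": finger opening in m.
Only numpy, scipy, OpenCV 4.12 (cv2) and the standard library are available. Lean on these libraries where they do the work, as an engineer would, in place of code of your own. Each camera call takes 0.05 s, during which the arm holds its last target. There are 200 camera calls.

## Task

Set the bench load box to its orange step without switching it under load: press the plain end of the red rocker to switch the load off, then with a fingertip on the knurled wheel roll its top away from you, towards the far edge of the box, until the orange bar clicks into place between the two white pointer lines, and then press the dotted end of the rocker to put the load back on. Nothing is to be picked up: leave the box standing where it is and the other things on the bench undisturbed.

Things in the scene. Friction and masses are not known exactly. Their poses are not given: they have to be found in the camera images.
- load_box: Bench load box: flat grey case with a bright metal top panel, 140 (x) x 190 (y) x 62 mm tall, a 10 mm deep row of dark cooling fins on each y side (210 mm over all), 3 kg, standing loose on rubber feet. Origin under the centre of its foot; its x points from the edge nearer the robot to the far edge, y to the left, z up. A red and a black terminal post, 16 mm across and 21 mm tall, stand on the panel at x 53, y -9 and y -28.
- wheel_crown (a point): Top of the knurled wheel, fixed in the box at box x -20, y +45, z 74 mm: 12 mm above the top panel. The wheel is black, rubber-rimmed, 64 mm in diameter, 20 mm wide, on an axle along the box's y, 32 mm below this point; only its crown shows, in a slot 58 mm long (x), between two black round cheeks (28 mm radius, 4 mm lower than the crown, 33 mm over both) with a white pointer line on each.
- step_wheel (a joint): Angle of the knurled wheel, rad; it grows as the crown rolls along the box's +x (away from the robot), 32 mm at the rim per rad. 0 = the orange bar on top, between the white pointers. Detents every 0.393 rad (22.5 degrees, 12.6 mm at the rim): a sprung roller draws the wheel into the nearest one when let go and holds it with about 2 N at the rim. Starts one or two detents short, at -0.393 or -0.785. Range -1.33 to +1.72.
- orange_bar (a point): Point on the rim of the wheel in the middle of the orange bar, 32 mm from the axle; turns with the wheel. The bar is 4 mm wide and runs across the rim; white ticks on the left-hand band of the rim mark the other detents.
- load_rocker (a joint): Angle of the red snap rocker, rad: +0.17 = load on (the dotted, far end is down), -0.17 = load off (the plain, near end is down). It springs to one or the other; it starts at +0.17.
- rocker_dot_end (a point): The end of the rocker with the white dot, a point fixed in the box at box x -2, y -48, z 79 mm. The rocker is 53 (x) x 26 (y) mm, pivots about an axis along the box's y at box x -20, y -48, z 67.5; its two faces slope up towards the ends. With this end up its face is at this height, with it down about 6 mm lower. About 3.5 N here moves it, and it snaps over half-way, after 3 mm.
- rocker_plain_end (a point): The same at the plain end, box x -38, y -48, z 79 mm.
- helping_hands: A helping-hands stand with a black foot and a wire coil, 62 x 159 x 157; bystander, origin under its centre.
- battery_charger: A red battery charger, 75 x 132 x 69; bystander, origin under its centre.
- screw_cup: A white plastic cup, 69 across, 60 tall; bystander, origin under its centre.
- dust_brush: A flat wooden-handled dust brush, 192 x 97 x 39; bystander, origin under its centre.
- solder_spool: A grey spool of solder standing on its flange, 52 across, 40 tall; bystander, origin under its centre.
- cap_big: A dark blue can capacitor, 25 across, 35 tall; bystander, origin under its centre.
- heat_sink: A small finned heat sink, 30 x 45 x 22; bystander, origin under its centre.

How it is judged:
On the way, in this order (a step that is already met when the one before it is completed fails the run):
1. the load is switched off at the rocker, the wheel still where it was (value of joint load_rocker below -0.1 rad and value of joint step_wheel below -0.2 rad), for 0.1 s.
2. the orange bar has clicked into place between the pointers, the load still off (value of joint load_rocker below -0.1 rad and value of joint step_wheel between -0.08 and 0.08 rad and velocity of joint step_wheel between -0.2 and 0.2 rad/s), for 0.3 s.
3. the load is switched on again (value of joint load_rocker above 0.1 rad and value of joint step_wheel between -0.08 and 0.08 rad), for 0.2 s.
At the end, for the whole second after the job is handed in: The wheel rests in the detent with the orange bar between the pointers (joint within 0.08 rad of 0), the rocker is snapped over to on (joint above 0.1), the box stands flat (all of step 3 and velocity of joint step_wheel between -0.2 and 0.2 rad/s and angle between load_box's own z axis and vertical below 0.03 rad); the robot touches nothing.
It fails at once if the wheel is turned while the load is on (value of joint load_rocker above 0.1 rad and distance of orange_bar from where it was at the start of the episode above 0.009 m and not (value of joint step_wheel between -0.08 and 0.08 rad)).
It fails at once if the load box is pushed along or lifted (over 9 mm) (distance of load_box from where it was at the start of the episode above 0.009 m).
It fails at once if another thing on the bench is disturbed (moved over 30 mm) (distance of any of helping_hands, battery_charger, screw_cup, dust_brush, solder_spool, cap_big, heat_sink from where it was at the start of the episode above 0.03 m).
It also fails if it takes over 45 s, if anything falls off the work surface, if the arm or the gripper's body presses on something with over 40 N, if the wrist force passes 120 N, or if a joint passes its speed limit or range.

## Working session

There is one attempt and no reset: what is moved stays moved. The work goes in short steps, Python scripts to look and compute and a tool call to move; the robot and the scene stay as the last step left them, time stands still between calls to the robot, and variables do not carry over. Pictures are saved under pics/ and viewed, on a budget of 10 in all, crops included, one or two more only if the job needs it, and the job is handed in when it is done.

Besides the shell and the picture viewer there is one more tool, called after "Request:" as name(argument=value, ...) on one line, values as JSON. jog_arm: Moves the arm, as the interface text tells. Its arguments: {"type":"object","properties":{"series":{"type":"array"},"fingers":{"type":"number"},"grip_force":{"type":"number"}},"required":["series"]}

```bash
mkdir -p pics; cat > h.py <<'E'
import numpy as np, cv2
from cell import ctrl
def cam(n):
    im,d=ctrl.camera(n); m=ctrl.camera_model(n)
    f=im.shape[0]/2/np.tan(np.radians(m["vertical_fov"])/2)
    return im,d,(f,m["cx"],m["cy"],np.array(m["extrinsics"]))
def ray(p,M):
    f,cx,cy,T=M; p=np.atleast_2d(p).astype(float)
    d=np.c_[(p[:,0]-cx)/f,(p[:,1]-cy)/f,np.ones(len(p))]
    return T[:3,3],d@T[:3,:3].T
def onz(p,z,M):
    o,d=ray(p,M); return o+d*((z-o[2])/d[:,2:])
def proj(P,M):
    f,cx,cy,T=M; q=(np.atleast_2d(P)-T[:3,3])@T[:3,:3]
    return np.c_[f*q[:,0]/q[:,2]+cx,f*q[:,1]/q[:,2]+cy]
def cloud(d,M):
    v,u=np.mgrid[:d.shape[0],:d.shape[1]]; o,r=ray(np.c_[u.ravel(),v.ravel()],M)
    return (o+r*d.ravel()[:,None]).reshape(*d.shape,3)
E
python3 - <<'E'
from h import *
for n in("top","scene"):
    im,d,M=cam(n); cv2.imwrite(f"pics/{n}0.png",im); print(n,M,(d>0).mean())
    np.savez(f"{n}0.npz",im=im,d=d)
print(ctrl.state())
E
```

```text
top (np.float64(398.9075987846025), 322.2379985664237, 198.08119368761606, array([[ 0.01087979, -0.97343835,  0.22869063,  0.4491396 ],
       [-0.99993783, -0.01003245,  0.00486746,  0.00162455],
       [-0.00244384, -0.22872936, -0.97348698,  0.92845804],
       [ 0.        ,  0.        ,  0.        ,  1.        ]])) 0.99630078125
scene (np.float64(487.34400962110186), 324.591622303041, 206.33262478652176, array([[ 0.73879545, -0.43271394,  0.5166623 ,  0.15982395],
       [-0.67388919, -0.46592529,  0.5733995 , -0.5261312 ],
       [-0.00739193, -0.77179808, -0.63582473,  0.67109542],
       [ 0.        ,  0.        ,  0.        ,  1.        ]])) 0.99596875
{'t': 0.1, 'joint_pos': array([ 1.01480282e+00,  3.26869792e-01, -1.93474730e-01,  1.05202578e+00,
        5.40139714e-06,  1.43657927e+00]), 'qvel': array([-0.00064799, -0.0010577 ,  0.00111384, -0.00184176,  0.000448  ,
        0.00040429]), 'joint_efforts': array([ 1.11426205e-03, -4.44238007e+01,  2.63038856e+01,  7.89957354e-03,
       -8.19747743e-05, -6.57775360e-06]), 'position': array([0.22487632, 0.50135015, 0.23058361]), 'eef_rot': array([-3.14137668e+00,  1.55909632e-03,  1.14902004e+00]), 'ft_force': array([ 0.02912031, -1.00211325,  0.11188491]), 'torque': array([ 0.02654372,  0.01920008, -0.04993605]), 'width': 0.08536644649677205}
```

View pics/top0.png

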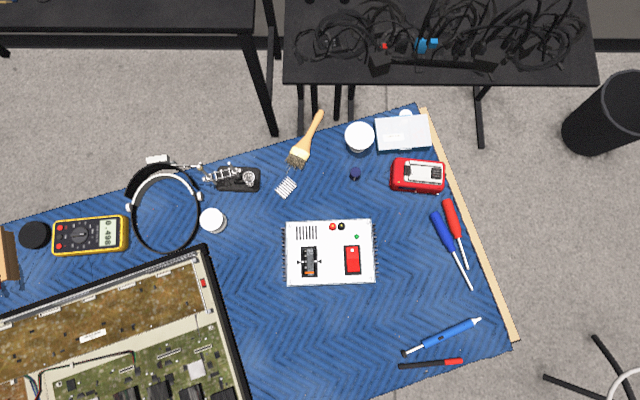

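View pics/scene0.png

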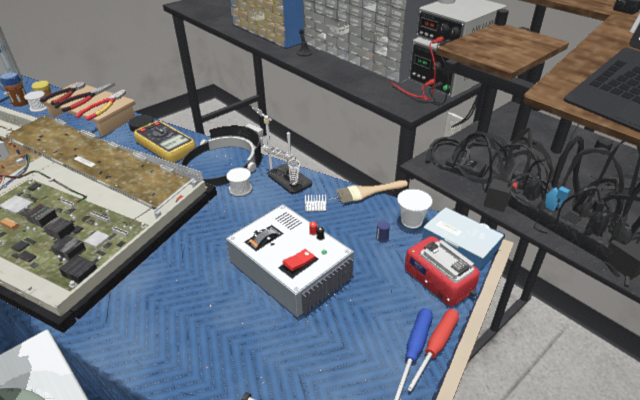

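The top view shows the box at about (331, 252), the wheel near (309, 262), the rocker near (353, 260), and the posts at (333–342, 226). It sits almost square to the world. The scene view agrees. Next I'll measure it.

```bash
python3 - <<'E'
from h import *
def model(n):
    m=ctrl.camera_model(n); f=200/np.tan(np.radians(m["vertical_fov"])/2); return f,m["cx"],m["cy"],np.array(m["extrinsics"])
for n,roi in (("top",(275,205,390,300)),("scene",(220,195,365,320))):
    z=np.load(n+"0.npz"); im,d=z["im"],z["d"]; M=model(n); C=cloud(d,M)
    roim=np.zeros(d.shape,bool); roim[roi[1]:roi[3],roi[0]:roi[2]]=1
    hsv=cv2.cvtColor(im,cv2.COLOR_BGR2HSV)
    top=roim&(C[...,2]>.05)&(C[...,2]<.1)&(C[...,0]>.2)
    white=top&(hsv[...,1]<50)&(hsv[...,2]>150)
    print(n,"panel z",np.median(C[white][:,2]),white.sum())
    q=np.argwhere(white)[:,::-1].astype(np.float32)
    P=onz(q,.062,M)[:,:2]
    r=cv2.minAreaRect((P*1000).astype(np.float32)); print("rect",r)
    red=roim&(hsv[...,1]>150)&((hsv[...,0]<8)|(hsv[...,0]>172))&(hsv[...,2]>90)
    k,l,s,c=cv2.connectedComponentsWithStats(red.astype(np.uint8))
    for i in range(1,k):
        if s[i,4]>8:
            q=np.argwhere(l==i)[:,::-1]; zz=np.median(C[l==i][:,2])
            print("red",s[i],c[i],zz,onz(c[i],zz,M), cv2.minAreaRect((onz(q,.075,M)[:,:2]*1000).astype(np.float32)))
    org=roim&(hsv[...,1]>130)&(hsv[...,0]>8)&(hsv[...,0]<24)&(hsv[...,2]>100)
    q=np.argwhere(org)[:,::-1]; print("orange",len(q), q.mean(0) if len(q) else 0, C[org].mean(0))
    c=im[roi[1]:roi[3],roi[0]:roi[2]]; cv2.imwrite(f"pics/{n}_c.png",cv2.resize(c,None,fx=5,fy=5,interpolation=cv2.INTER_CUBIC))
a=cv2.imread("pics/top_c.png");b=cv2.imread("pics/scene_c.png")
H=max(a.shape[0],b.shape[0]);o=np.zeros((H,a.shape[1]+b.shape[1],3),np.uint8);o[:a.shape[0],:a.shape[1]]=a;o[:b.shape[0],a.shape[1]:]=b
cv2.imwrite("pics/c1.png",cv2.resize(o,(800,int(H*800/o.shape[1]))))
E
```

```text
top panel z 0.06235080072492083 4636
rect ((534.1727905273438, -10.553428649902344), (139.22457885742188, 206.97500610351562), 2.9529614448547363)
red [329 223   6   7  27] [331.74074074 226.22222222] 0.0826339415693711 [[ 0.58612042 -0.01517834  0.08263394]] ((587.8550415039062, -14.806756973266602), (13.137807846069336, 10.80958366394043), 0.23700356483459473)
red [346 246  14  27 317] [352.31230284 259.16719243] 0.07523230456314156 [[ 0.51718565 -0.05932522  0.0752323 ]] ((518.2138061523438, -59.11793518066406), (54.58342742919922, 27.18598747253418), 3.5511691570281982)
orange 24 [312.875      262.45833333] [0.50988092 0.02430488 0.06937482]
scene panel z 0.06213817396663868 4548
rect ((534.0552978515625, -15.55865478515625), (138.8804931640625, 199.32769775390625), 2.8210320472717285)
red [310 222   7  12  69] [312.95652174 227.82608696] 0.07858926648754727 [[ 0.58445108 -0.02276158  0.07858927]] ((587.728759765625, -18.941299438476562), (30.130571365356445, 11.086167335510254), 48.410282135009766)
red [284 250  31  21 324] [297.80555556 260.60493827] 0.07498798772527238 [[ 0.51339461 -0.06456852  0.07498799]] ((514.7452392578125, -64.54334259033203), (29.64279556274414, 51.42293167114258), 83.31562042236328)
orange 26 [257.73076923 240.69230769] [0.49710021 0.02850286 0.06719483]
```

View pics/c1.png

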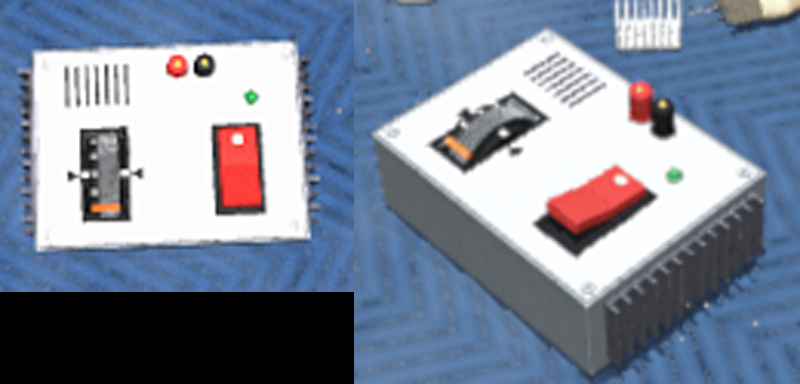

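The bar is about 11 px (≈23 mm) short of the pointers, so the wheel is at -0.785, two detents short. The box centre is about (0.534, -0.012) with yaw about +0.050. The rocker and post positions agree with that to 2–3 mm. Now a helper to work out the shifts.

```bash
cat >> h.py <<'E'
from scipy.spatial.transform import Rotation as Ro
BC=np.array([.534,-.012]); BY=.050
def box(x,y,z):
    c,s=np.cos(BY),np.sin(BY); return np.array([BC[0]+(c*x-s*y)/1e3,BC[1]+(s*x+c*y)/1e3,z/1e3])
def go(P,yaw=BY+np.pi/2):
    s=ctrl.state(); R=Ro.from_euler("xyz",s["eef_rot"])
    print("t",s["t"],"pos",s["position"].round(4),"shift mm",(R.inv().apply(P-s["position"])*1e3).round(1),"spin",round(s["eef_rot"][2]-yaw,3),"F",s["ft_force"].round(1))
E
python3 -c "
from h import *
go(box(-40,-48,230)); go(box(-40,-48,110)); print(box(-40,-48,79),box(-20,45,74))"
```

```text
t 0.1 pos [0.2249 0.5014 0.2306] shift mm [-402.7  478.4    1.1] spin -0.472 F [ 0.  -1.   0.1]
t 0.1 pos [0.2249 0.5014 0.2306] shift mm [-402.6  478.4  121.1] spin -0.472 F [ 0.  -1.   0.1]
[ 0.49644899 -0.06193918  0.079     ] [0.51177593 0.03194418 0.074     ]
```

Request:
jog_arm(series=[-28,33,0,-0.05,-56,66,0,-0.1,-84,99,0,-0.15,-112,132,0,-0.2,-140,166,0,-0.25,-168,199,0,-0.3,-196,232,0,-0.35,-224,265,0,-0.4,-252,298,0,-0.45,-280,332,0,-0.472], fingers=255, grip_force=20)

```text
t: 1.1
position: [0.4133, 0.1083, 0.2308]
eef_rot: [-3.14, 0.001, 1.622]
ft_force: [1.6, -0.3, 0.6]
width: 0.0002
```

```bash
python3 -c "
from h import *
go(box(-40,-48,230)); go(box(-40,-48,100))"
```

```text
t 1.1 pos [0.4133 0.1083 0.2308] shift mm [-174.3   74.3    0.9] spin 0.002 F [ 1.6 -0.3  0.6]
t 1.1 pos [0.4133 0.1083 0.2308] shift mm [-174.2   74.4  130.9] spin 0.002 F [ 1.6 -0.3  0.6]
```

Request:
jog_arm(series=[-40,17,20,0,-80,34,40,0,-120,51,60,0,-160,68,80,0,-174,74,110,0,-174,74,130,0,-174,74,130,0,-174,74,130,0])

```text
t: 1.9
position: [0.4955, -0.0616, 0.1009]
eef_rot: [-3.139, 0.001, 1.623]
ft_force: [0.9, -0.4, 0.2]
width: 0.0003
```

```bash
python3 - <<'E'
from h import *
go(box(-40,-48,79))
t=[]
for n,(u0,v0,u1,v1) in (("top",(275,185,390,300)),("scene",(220,165,365,310))):
    im,d,M=cam(n); t.append(cv2.resize(im[v0:v1,u0:u1],(400,400),interpolation=cv2.INTER_CUBIC))
cv2.imwrite("pics/c2.png",np.hstack(t))
E
```

```text
t 1.9 pos [ 0.4955 -0.0616  0.1009] shift mm [-0.4  1.  21.9] spin 0.002 F [ 0.9 -0.4  0.2]
```

View pics/c2.png

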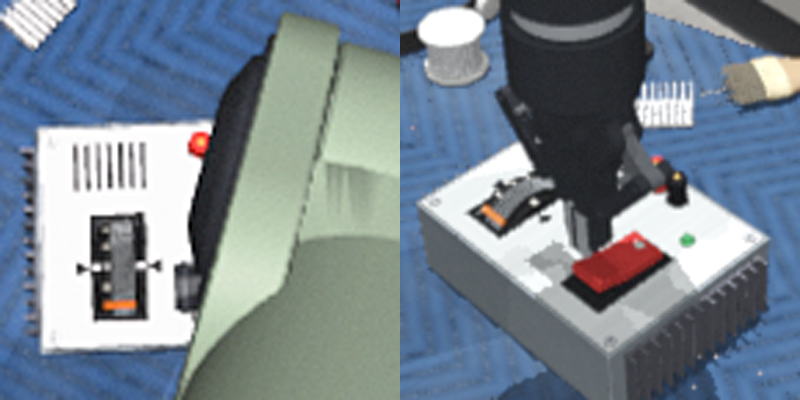

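The scene view shows the shut fingertip about 20 mm above the plain end, roughly centred on it. The bar is still at the near end of its slot. I'll press now.

Request:
jog_arm(series=[0,1,10,0,0,1,20,0,0,1,22,0,0,1,24,0,0,1,25,0,0,1,26,0,0,1,27,0,0,1,27,0])

```text
t: 2.8
position: [0.4978, -0.0615, 0.075]
eef_rot: [3.141, 0.002, 1.623]
ft_force: [-0.8, -0.5, -0.7]
width: -0.0002
```

Request:
jog_arm(series=[0,-1,1,0,0,-1,2,0,0,-1,3,0,0,-1,3,0])

```text
t: 3.2
position: [0.4969, -0.0617, 0.073]
eef_rot: [3.141, 0.002, 1.623]
ft_force: [-3.1, 0.0, 10.0]
width: 0.0002
```

Request:
jog_arm(series=[0,0,-15,0,0,0,-30,0,30,5,-30,0,70,10,-30,0,93,10,-30,0,93,10,-30,0,93,10,-30,0])

```text
t: 3.9
position: [0.5019, 0.032, 0.1028]
eef_rot: [3.141, 0.002, 1.624]
ft_force: [0.4, 0.2, -0.5]
width: -0.0001
```

```bash
python3 - <<'E'
from h import *
go(box(-28,45,74))
t=[]
for n,(u0,v0,u1,v1) in (("top",(275,185,390,300)),("scene",(220,165,365,310))):
    im,d,M=cam(n); t.append(cv2.resize(im[v0:v1,u0:u1],(400,400),interpolation=cv2.INTER_CUBIC))
cv2.imwrite("pics/c3.png",np.hstack(t))
E
```

```text
t 3.9 pos [0.5019 0.032  0.1028] shift mm [-0.5  1.8 28.8] spin 0.004 F [ 0.4  0.2 -0.5]
```

View pics/c3.png

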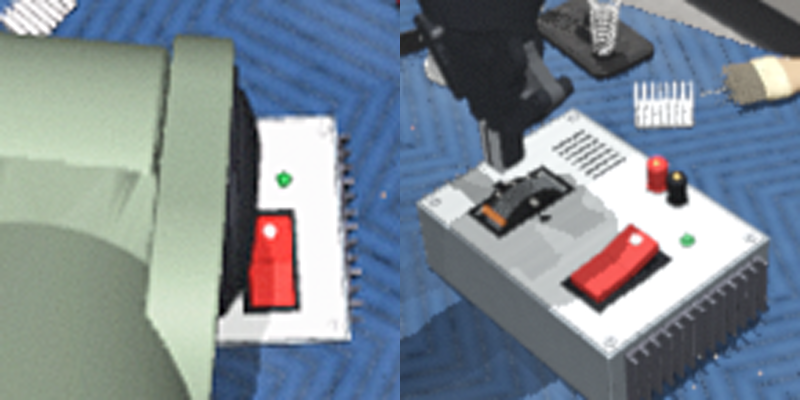

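The rocker has snapped over: its dot end at (636, 233) now stands up. The fingertip is above the wheel. I'll come down onto the crown now.

Request:
jog_arm(series=[-0.5,4,15,0,-0.5,4,24,0,-0.5,4,27,0,-0.5,4,28,0,-0.5,4,29,0,-0.5,4,29.5,0,-0.5,4,29.5,0])

```text
t: 4.7
position: [0.5064, 0.0305, 0.074]
eef_rot: [3.14, 0.003, 1.622]
ft_force: [-1.8, -1.2, 3.3]
width: 0.0002
```

Request:
jog_arm(series=[0,0,0.8,0,0,2,1,0,0,4,1,0,0,6,1,0,0,8,1,0])

```text
t: 5.2
position: [0.5156, 0.0309, 0.0739]
eef_rot: [3.137, 0.003, 1.623]
ft_force: [0.7, -0.7, 4.9]
width: -0.0002
```

Request:
jog_arm(series=[0,1.5,0,0,0,3,0,0,0,3,0,0,0,3,-3,0,0,0,-12,0,0,-12,-20,0,0,-60,-45,0,0,-90,-45,0,0,-90,-45,0])

```text
t: 6.1
position: [0.4196, 0.0268, 0.1188]
eef_rot: [-3.142, 0.003, 1.622]
ft_force: [0.1, -0.1, -0.1]
width: -0.0002
```

```bash
python3 - <<'E'
from h import *
go(box(-26,45,74))
t=[]
for n,(u0,v0,u1,v1) in (("top",(285,220,345,280)),("scene",(225,210,285,270))):
    im,d,M=cam(n); t.append(cv2.resize(im[v0:v1,u0:u1],(400,400),interpolation=cv2.INTER_CUBIC))
cv2.imwrite("pics/c4.png",np.hstack(t))
E
```

```text
t 6.1 pos [0.4196 0.0268 0.1188] shift mm [ 0.5 86.4 44.8] spin 0.002 F [ 0.1 -0.1 -0.1]
```

View pics/c4.png

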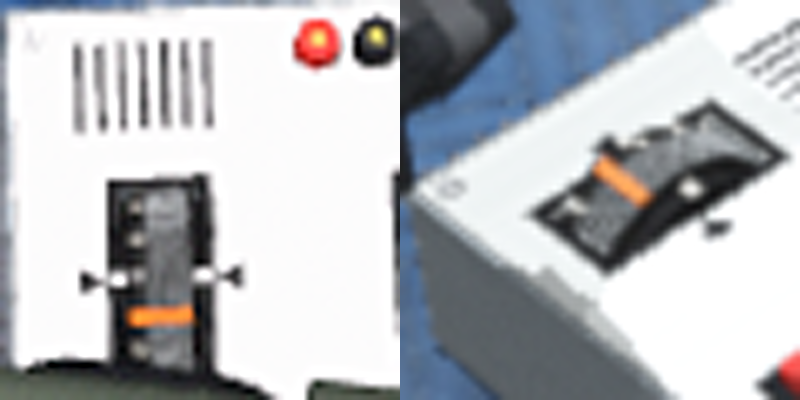

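The wheel has clicked forward one detent: the bar at (160, 315) is one step, about 6 camera px, below the pointer line at (160, 275). I'll repeat the same stroke.

Request:
jog_arm(series=[0,40,0,0,0,80,10,0,0,86,30,0,0,86,40,0,0,86,43,0,0,86,44,0,0,86,45,0,0,86,45.3,0,0,86,45.3,0])

```text
t: 7.1
position: [0.5113, 0.0306, 0.0752]
eef_rot: [3.135, 0.004, 1.622]
ft_force: [-0.3, -0.0, -0.6]
width: -0.0
```

Request:
jog_arm(series=[0,-6,-2,0,0,-6,-2,0,0,-6,-2,0])

```text
t: 7.4
position: [0.5052, 0.0303, 0.0774]
eef_rot: [3.134, 0.004, 1.622]
ft_force: [-0.0, -0.8, 0.9]
width: 0.0002
```

Request:
jog_arm(series=[0,0,1.5,0,0,0,3,0,0,0,3.6,0,0,0,3.6,0])

```text
t: 7.8
position: [0.5053, 0.0303, 0.0739]
eef_rot: [3.134, 0.004, 1.622]
ft_force: [-0.2, 0.5, 2.8]
width: 0.0002
```

Request:
jog_arm(series=[0,0,0.8,0,0,2,1,0,0,4,1,0,0,6,1,0,0,8,1,0])

```text
t: 8.3
position: [0.5147, 0.0307, 0.0739]
eef_rot: [3.132, 0.004, 1.622]
ft_force: [0.5, 0.6, 6.3]
width: 0.0003
```

Request:
jog_arm(series=[0,1.5,0,0,0,3,0,0,0,3,0,0,0,3,-3,0,0,0,-12,0,0,-12,-20,0,0,-60,-45,0,0,-90,-45,0,0,-90,-45,0])

```text
t: 9.2
position: [0.4182, 0.0266, 0.1182]
eef_rot: [3.136, 0.003, 1.622]
ft_force: [-0.7, 0.6, -0.2]
width: 0.0003
```

```bash
python3 - <<'E'
from h import *
go(box(0,-48,105))
t=[]
for n,(u0,v0,u1,v1) in (("top",(285,220,345,280)),("scene",(225,210,325,310))):
    im,d,M=cam(n); t.append(cv2.resize(im[v0:v1,u0:u1],(400,400),interpolation=cv2.INTER_CUBIC))
cv2.imwrite("pics/c5.png",np.hstack(t))
E
```

```text
t 9.2 pos [0.4182 0.0266 0.1182] shift mm [-92.5 113.5  14. ] spin 0.001 F [-0.7  0.6 -0.2]
```

View pics/c5.png

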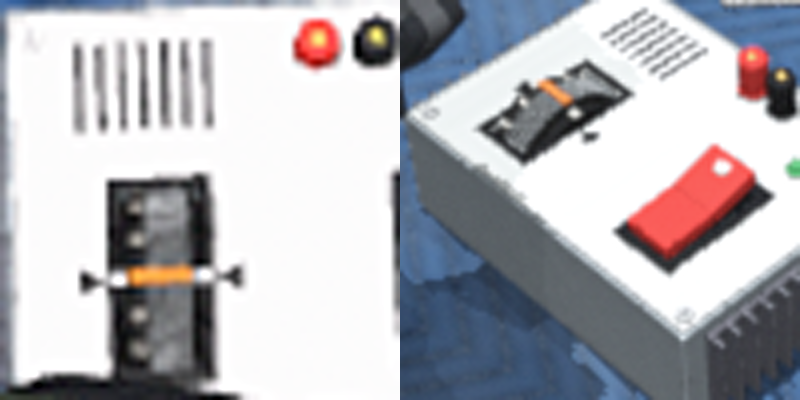

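The bar lies between the pointers at (160, 275), and the rocker is still off with its dot end up. Now the dotted end.

Request:
jog_arm(series=[-45,25,0,0,-92,60,0,0,-92,95,0,0,-92,111,5,0,-92,111,14,0,-92,111,14,0,-92,111,14,0])

```text
t: 10.0
position: [0.5379, -0.0595, 0.1056]
eef_rot: [3.133, 0.003, 1.622]
ft_force: [-0.1, -0.3, -0.6]
width: 0.0001
```

```bash
python3 -c "
from h import *
go(box(0,-48,79))"
```

```text
t 10.0 pos [ 0.5379 -0.0595  0.1056] shift mm [-0.3 -1.8 26.6] spin 0.002 F [-0.1 -0.3 -0.6]
```

Request:
jog_arm(series=[0,-2,12,0,0,-2,22,0,0,-2,25,0,0,-2,27,0,0,-2,28,0,0,-2,29,0,0,-2,30,0,0,-2,31,0,0,-2,32,0,0,-2,32,0])

```text
t: 11.0
position: [0.536, -0.0598, 0.0735]
eef_rot: [3.133, 0.003, 1.622]
ft_force: [-0.4, 0.7, 0.4]
width: 0.0001
```

Request:
jog_arm(series=[0,0,1,0,0,0,2,0,0,0,2,0])

```text
t: 11.3
position: [0.5362, -0.0599, 0.0731]
eef_rot: [3.133, 0.004, 1.622]
ft_force: [-4.2, 0.8, 14.7]
width: 0.0001
```

Pressed to its stop (15 N). Lifting off, backing away and checking.

Request:
jog_arm(series=[0,0,-20,0,0,0,-50,0,0,-40,-80,0,0,-85,-90,0,0,-130,-90,0,0,-160,-90,0,0,-160,-90,0,0,-160,-90,0])

```text
t: 12.1
position: [0.3758, -0.0681, 0.162]
eef_rot: [3.131, 0.004, 1.622]
ft_force: [0.2, 0.1, 0.4]
width: -0.0002
```

```bash
python3 - <<'E'
from h import *
s=ctrl.state(); print(s["t"],s["position"],s["ft_force"])
t=[]
for n,(u0,v0,u1,v1) in (("top",(275,205,385,315)),("scene",(225,200,345,320))):
    im,d,M=cam(n); t.append(cv2.resize(im[v0:v1,u0:u1],(400,400),interpolation=cv2.INTER_CUBIC))
    i0=np.load(n+"0.npz")["im"]
    if n=="top":
        print(cv2.phaseCorrelate(*[np.float32(cv2.cvtColor(i[210:245,280:350],cv2.COLOR_BGR2GRAY)) for i in (i0,im)]))
    else: print(cv2.phaseCorrelate(*[np.float32(cv2.cvtColor(i[250:320,265:360],cv2.COLOR_BGR2GRAY)) for i in (i0,im)]))
cv2.imwrite("pics/c6.png",np.hstack(t))
E
```

```text
12.1 [ 0.37582348 -0.06806958  0.16201767] [0.1719169  0.05666455 0.41405925]
((-0.0015157729348089788, 0.004015712422994255), 1.0020065889866263)
((-0.011648275607548442, -0.0008710940547800305), 0.9877433165631913)
```

View pics/c6.png

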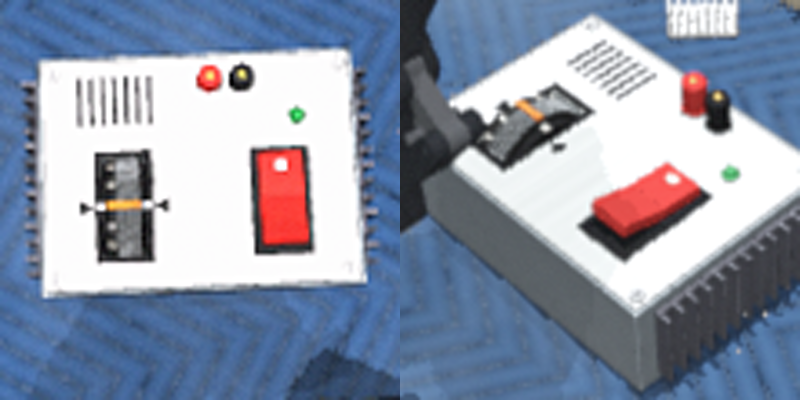

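The bar sits between the pointers at (125, 205). The rocker's plain end is up, as at the start, so the load is on. The box hasn't shifted, and the gripper is clear. Handing in.

```bash
python3 -c "
from cell import ctrl
print(ctrl.hand_in())"
```

```text
the job is handed in; nothing more can be done
None
```

The load box is set to its orange step and switched back on, and I handed the job in at about 12 s of the 45 s allowed; no verdict was reported.

1. **Load off:** I pressed the plain end of the rocker, and the picture showed it had snapped over.
2. **Wheel:** It started two detents short, so I rolled it forward in two fingertip strokes of one detent each. I checked the picture after each stroke.
3. **Load on:** I pressed the dotted end down to its stop with about 15 N, then backed the arm away.

**Last checks:**
- The orange bar lies between the two white pointers.
- The rocker is in its starting "on" position.
- The box shifted less than 0.02 px in both camera views.
- The arm is clear, with a wrist force of about 0.4 N.
- I did not measure the other bench items separately, but the arm made no contact outside the box.

**What disagreed:** The two cameras differed by about 5 mm in y on the box and rocker, so I aimed between them. On the second approach to the wheel the fingertip came down about 5 mm too far forward, so I lifted it and repositioned before the stroke.

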